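# Clamp the slab-cutting guide

## Task

Set the wooden guide batten on the cutting board, flat under the foot of the screw clamp and snug against the two back pins and the end pin. Then turn the clamp's knob clockwise until its rubber foot just touches the batten, give it a quarter of a turn more and no further, so that the batten is held but the soft wood is not bruised, and let go. Leave the other things on and around the board where they are.

Things in the scene. Friction and masses are not known exactly. Their poses are not given: they have to be found in the camera images.
- board: Pale slab-cutting board, 340 (x) x 440 (y) x 18 mm, fixed. Origin: centre of its underside. Upright steel pins 10 mm thick, tops 48 mm above its underside: back pins at (45,-110) and (45,55) mm, end pin at (20,145) mm in its x, y. The seated batten's centre is thus at (20,0) mm, its length along the board's y.
- clamp: Blue steel screw clamp, fixed to the board. Origin: on the vertical screw axis, at about the board's top (0 to 4 mm over it); at (20,105) mm in the board's x, y, axes parallel. Column 82 mm behind the axis (+x); arm 24 mm wide, its boss top 95 mm over the origin. A rubber foot 28 mm across hangs over the batten's place, 2 to 7.5 mm clear of a 20 mm batten at the start.
- knob_grip (a point): Centre of the clamp's knob, to be gripped from above: on the screw axis, 13 mm under the knob's top. The knob is round, black, fluted, 41 mm across, 26 mm tall, with a white pointer line on top. It sinks with the screw, 12 mm a turn. Grip it here at any yaw.
- knob (a joint): Turn of the knob in rad, growing clockwise from above (tightening). Friction 0.22 Nm, which at rest may pull either way. Where the foot touches differs each time (1 to 4 rad on) and must be felt: from there the rubber squeezes (softly for the first 0.1 rad), the moment at the knob climbs by 0.09 Nm and the foot's press by 46 N a rad. The foot swivels and does not drag the wood. The knob stays as left.
- batten: The guide batten: straight brown wood, 40 (x) x 280 (y) x 20 mm, about 0.14 kg, at first lying flat on the front (-x) part of the board. Origin: centre of its underside; y along its length, its +y end the one for the clamp and end pin. Grip across its 40 mm width.
- rib: Bystander: round dark wooden smoothing rib, a disc 60 mm across and 6 mm thick, lying on the board behind the pins, on the side away from the clamp. Origin: centre of its underside.
- pencil: Bystander: red pencil, 130 mm long, 8 mm thick, lying on the board near its back edge, along the board's y. Origin: middle of its length, at the underside.
- knife: Bystander: palette knife, blue handle and steel blade, 248 mm long, 20 mm wide, on the table just beyond the board's -y edge. Origin: underside, where handle meets blade; x runs to the blade's tip.
- loop_tool: Bystander: clay loop tool with a light wooden handle, 174 mm long, on the table beyond the knife. Origin: underside near the ferrule; x runs to the wire loop.
- bisque_cup: Bystander: empty pink-brown fired clay cup, 72 mm across the rim, 80 mm tall, on the table beside the board on the clamp's side. Origin: centre of its underside.
- glaze_jar: Bystander: closed glaze jar, blue with a pale label and white lid, 64 mm across, 85 mm tall, on the table beside the board on the clamp's side. Origin: centre of its underside.

How it is judged:
By the outcome, as a careful person would: the job done as asked, in the order asked, and still so for the second after the job is handed in, with the robot touching nothing.
It also fails if it takes over 72 s, if anything falls off the work surface, if the arm or the gripper's body presses on something with over 40 N, if the wrist force passes 120 N, or if a joint passes its speed limit or range.

## Robot

A 6-joint arm with a two-finger parallel gripper is mounted at the origin on the work surface. World frame = base frame: x ahead of the robot, y to its left, z up, the work surface at z = 0. Lengths are in m, angles in rad, forces in N, time in s.
With the tool pointing down it reaches from about 0.4 to 0.825 m from the base axis. Payload 7 kg.
Tool frame: the origin (TCP) lies at the centre of the arm's flange, where the gripper is bolted on; the fingertips stand 178 mm ahead of it and the grasp point (between the pads) lies 159 mm ahead of it; z points along the fingers, y is the direction in which the jaws open and shut (so a half turn about z gives the same grasp; the last joint's range is limited). The gripper opens to 88 mm and grips with 3 to 60 N. Pads are 19 mm wide; open, the fingers measure 130 mm over their backs; the gripper's body (78 mm by 193 mm) begins 47 mm behind the grasp point.
Start: joints at [1.506, 0.359, 0.012, 0, -1.224, -0.288], TCP at [0.233, 0.633, 0.405] pointing down, gripper open.
Joint ranges: [-3.07, 3.07], [-1.43, 2.12], [-1.02, 1.25], [-3.03, 1.67], [-3.05, -0], [-3.03, 3.03]. Speed limits (rad/s): [2.39, 2.39, 3.01, 3.14, 3.14, 3.14].

## Interface

Orientations are given as [roll, pitch, yaw] about the fixed x, y, z axes, in that order (R = Rz(yaw) Ry(pitch) Rx(roll)).
In Python, from station import arm gives the robot as it stands.
- The arm moves only by the shell command python3 -m handwheel 'ROWS' [OPENING] [FORCE]. ROWS is JSON, a list of rows, each a list of 4 numbers: the shift along the world's x, y, z in cm, then the turn about the world's z in rad. In form: [[dx, dy, dz, yaw], ...]. A call has 1 to 20 rows; each row shifts and turns the commanded pose from where the row before left it; what a row does not reach is not made up. A row lasts 1/10 s, in which the tool goes at most 50 mm and 8.59 degrees, less where a joint would pass 70% of its speed; a pose out of reach is approached as far as the arm can. A call is refused whole if a number of a shift passes 5 or a number of a turn 0.15, either way. A call with a gripper value outside its range is refused whole. OPENING is the closure, from 0 (fully open) to 1 (shut), set as the call begins (- or left out, the last holds). The fingers move at their own pace and stop on an object; FORCE is the grip in N (left out, the last holds). Time passes only in rows, so rows that do not move let the fingers close. It gives the time, the measured TCP pose, the force and the opening at its end, in the units of the state.
- arm.get_state(): the state, without advancing time (a new reading comes with each control period).
- arm.grab_frame(name): name is "scene" or "top"; returns a dict with "image" (420x560x3 uint8, red, green, blue), "depth" (420x560 float32, m along the optical axis (not along the pixel's ray), 0 where there is no reading), "vfov" (degrees; the focal length in pixels is half the picture's height over the tangent of half this angle, whatever the lens; pixels are square), "cx", "cy" (the principal point, pixels), "k1" (the pictures are not rectified: a ray, as slopes to the right and down, at radius r is drawn at 1 + k1 r^2 times it, then the intrinsics apply), "rvec" (rotation vector, rad) and "tvec" (3), from world to camera coordinates, as OpenCV has them. Camera axes: x right, y down, z forward; pixel columns grow to the right and rows downward; lengths in m; the calibration is good to about 2 mm. A picture is of the moment at which its call begins.
- arm.job_done(): hands the job in, once; it reports no verdict.
The state is a dict: "t": time; "q": joint angles; "qd": joint speeds; "joint_efforts": joint torques, N m; "eef_pos": TCP position; "ee_rot": TCP orientation; "force": force on the tool from outside, world axes, zero at the start; "moment": the same for the moment, N m; "width": finger opening in m.
Only numpy, scipy, OpenCV 4.12 (cv2) and the standard library are available. Lean on these libraries where they do the work, as an engineer would, in place of code of your own. Each camera call takes 0.05 s, during which the arm holds its last target.

## Working session

There is one attempt and no reset: what is moved stays moved. The work goes in short steps, Python scripts to look and compute and a shell command to move; the robot and the scene stay as the last step left them, time stands still between calls to the robot, and variables do not carry over. Pictures are saved under pics/ and viewed, and the job is handed in when it is done.

```bash
mkdir -p pics; ls
cat > h.py <<'E'
import numpy as np, cv2
from station import arm
def grab(name,fn=None):
    f=arm.grab_frame(name)
    if fn: cv2.imwrite('pics/'+fn,f['image'][:,:,::-1])
    np.savez('last_%s.npz'%name,**{k:np.array(v) for k,v in f.items()})
    return f
def load(name):
    d=np.load('last_%s.npz'%name); return {k:(d[k] if d[k].ndim else float(d[k])) for k in d.files}
def cam(f):
    h=f['image'].shape[0]; fl=h/2/np.tan(np.radians(f['vfov'])/2)
    K=np.array([[fl,0,f['cx']],[0,fl,f['cy']],[0,0,1.]]); D=np.array([f['k1'],0,0,0,0.])
    R,_=cv2.Rodrigues(np.array(f['rvec'],float)); t=np.array(f['tvec'],float).reshape(3)
    return K,D,R,t
def rays(f,px):
    K,D,R,t=cam(f); p=np.array(px,float).reshape(-1,1,2)
    u=cv2.undistortPoints(p,K,D).reshape(-1,2)
    d=np.c_[u,np.ones(len(u))]@R
    return -R.T@t,d
def onz(f,px,z):
    o,d=rays(f,px); s=(z-o[2])/d[:,2]; return o+d*s[:,None]
def proj(f,P):
    K,D,R,t=cam(f); return cv2.projectPoints(np.array(P,float).reshape(-1,1,3),R,t,K,D)[0].reshape(-1,2)
def depthpt(f,px):
    K,D,R,t=cam(f); o,d=rays(f,px); px=np.array(px).reshape(-1,2).astype(int)
    z=f['depth'][px[:,1],px[:,0]]; return o+d*z[:,None]
E
python3 - <<'E'
from h import *
for n in('scene','top'):
    f=grab(n,n+'0.png'); K,D,R,t=cam(f); print(n,-R.T@t,R[2],K[0,0],f['k1'])
print(arm.get_state())
E
```

```text
pics
scene [1.18163026 0.07473691 0.61314951] [-0.7647993  -0.08094572 -0.63916337] 380.18592556705147 -0.006823407510174469
top [ 0.28649967 -0.00504932  1.40122846] [ 0.21747166  0.00539308 -0.97605174] 513.161635819395 -0.19716714256402987
{'t': 0.1, 'q': array([ 1.50608301e+00,  3.59284155e-01,  1.11866738e-02, -2.96641036e-04,
       -1.22410742e+00, -2.88077215e-01]), 'qd': array([-0.00062148, -0.00143031,  0.00115338,  0.00084463,  0.00175387,
       -0.00143596]), 'joint_efforts': array([-1.09176755e-03, -5.84167671e+01,  2.93749416e+01,  7.01537266e+00,
        1.00962451e-02, -4.99862654e-05]), 'eef_pos': array([0.23318438, 0.63326481, 0.40385421]), 'ee_rot': array([ 3.14016289e+00, -1.32834286e-04, -3.52891429e-01]), 'force': array([ 0.24724138,  0.11970799, -0.37031261]), 'moment': array([-0.04319292, -0.04245771,  0.01164185]), 'width': 0.08807173233614117}
```

View pics/scene0.png

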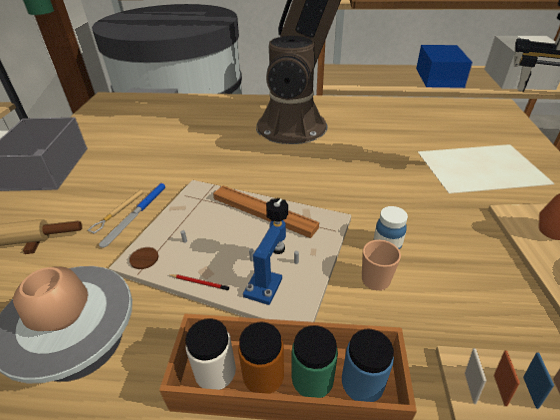

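View pics/top0.png

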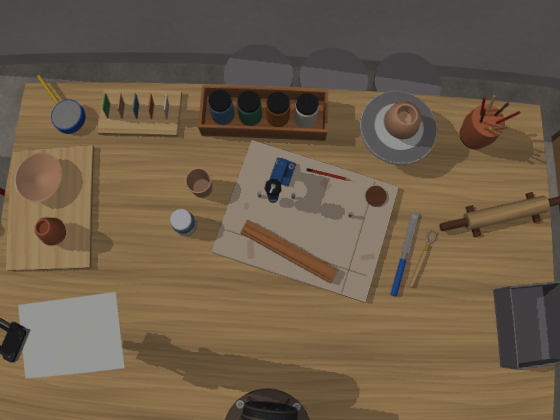

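Run:
```python
from h import *
f=load('top'); im=f['image'].astype(np.uint8); hsv=cv2.cvtColor(im,cv2.COLOR_RGB2HSV)
for p in [(300,215),(250,235),(230,330),(205,250),(370,280),(290,250),(320,185),(330,215),(273,188)]: print(p,hsv[p[1],p[0]])
roi=np.zeros(im.shape[:2],np.uint8); roi[135:305,205:405]=255
m=((hsv[:,:,1]<95)&(hsv[:,:,2]>60)).astype(np.uint8)*255&roi
m=cv2.morphologyEx(m,cv2.MORPH_OPEN,np.ones((5,5)))
c=max(cv2.findContours(m,cv2.RETR_EXTERNAL,cv2.CHAIN_APPROX_NONE)[0],key=cv2.contourArea)
h=cv2.convexHull(c).reshape(-1,2); W=onz(f,h,0.018)[:,:2]
r=cv2.minAreaRect((W*1000).astype(np.float32)); print('board',r, cv2.boxPoints(r))
b=((hsv[:,:,1]>125)&(hsv[:,:,0]<18)&(hsv[:,:,2]>50)).astype(np.uint8)*255
roi2=np.zeros_like(roi); roi2[215:290,235:345]=255
b=cv2.morphologyEx(b&roi2,cv2.MORPH_OPEN,np.ones((3,3)))
c=max(cv2.findContours(b,cv2.RETR_EXTERNAL,cv2.CHAIN_APPROX_NONE)[0],key=cv2.contourArea)
W=onz(f,c.reshape(-1,2),0.038)[:,:2]
r=cv2.minAreaRect((W*1000).astype(np.float32)); print('batten',r, cv2.boxPoints(r))
vis=im[:,:,::-1].copy(); vis[m>0]=(0,255,0); vis[b>0]=(0,0,255)
v=cv2.resize(np.hstack([vis[130:310,200:410],im[130:310,200:410,::-1]]),None,fx=1.9,fy=1.9,interpolation=cv2.INTER_CUBIC)
cv2.imwrite('pics/m0.png',v)
```

```text
(300, 215) [ 17  49 141]
(250, 235) [ 12 152  92]
(230, 330) [ 17 115 140]
(205, 250) [ 17 116 134]
(370, 280) [ 15  50 142]
(290, 250) [ 13 155 123]
(320, 185) [ 16  50 108]
(330, 215) [ 14  50 108]
(273, 188) [165   6  90]
board ((578.4597778320312, -83.54824829101562), (441.4227600097656, 341.69512939453125), 74.1817626953125) [[ 353.91907 -249.33083]
 [ 682.67456 -342.4723 ]
 [ 803.0005    82.23433]
 [ 474.245    175.3758 ]]
batten ((483.7495422363281, -36.733734130859375), (277.3240051269531, 40.220767974853516), 62.93048095703125) [[ 402.74106 -151.05435]
 [ 438.55582 -169.35767]
 [ 564.75806   77.58688]
 [ 528.94324   95.8902 ]]
```

View pics/m0.png

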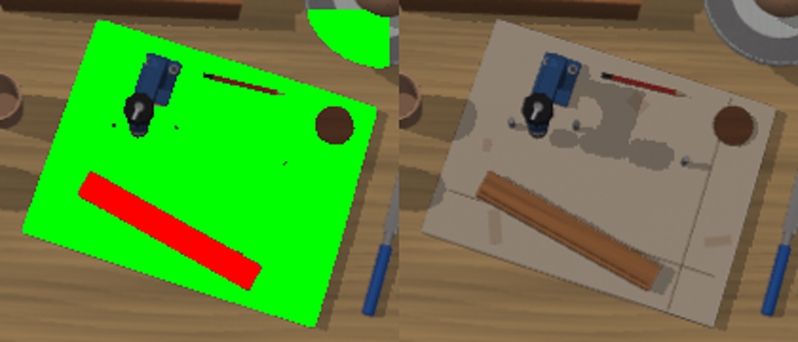

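```bash
cat >> h.py <<'E'
BC=np.array([.5785,-.0835]); BY=np.radians(-15.82)
def b2w(p):
    c,s=np.cos(BY),np.sin(BY); return np.array([BC[0]+c*p[0]-s*p[1],BC[1]+s*p[0]+c*p[1],p[2]])
def w2b(p):
    c,s=np.cos(BY),np.sin(BY); d=np.array(p)[:2]-BC; return np.array([c*d[0]+s*d[1],-s*d[0]+c*d[1]])
E
python3 - <<'E'
from h import *
pts=[b2w(p) for p in [(.045,-.11,.048),(.045,.055,.048),(.02,.145,.048),(.17,.22,.018),(.17,-.22,.018),(-.17,-.22,.018),(-.17,.22,.018),(.045,-.11,.018),(.045,.055,.018),(.02,.145,.018)]]
out=[]
for n,(y0,y1,x0,x1),s in(('top',(135,305,205,405),3.8),('scene',(175,325,105,365),3)):
    f=load(n); im=f['image'][:,:,::-1].astype(np.uint8)
    v=cv2.resize(im[y0:y1,x0:x1],None,fx=s,fy=s,interpolation=cv2.INTER_CUBIC).copy()
    for p in proj(f,pts):
        q=((p+.5-[x0,y0])*s-.5).astype(int); cv2.drawMarker(v,tuple(map(int,q)),(0,255,0),cv2.MARKER_CROSS,9,1)
    cv2.imwrite('pics/chk_%s.png'%n,v)
f=load('top')
im=f['image'].astype(np.uint8); d=f['depth']
print(d[180:196,262:284][::3,::3])
P=depthpt(f,[(273,y) for y in range(178,196,2)]); print(P.round(4))
E
```

```text
[[1.433663  1.4302492 1.2838403 1.2851336 1.2891062 1.2845788 1.3391155
  1.4267696]
 [1.435662  1.4341964 1.2837409 1.285159  1.2842607 1.2858363 1.2791108
  1.4241072]
 [1.4301517 1.2825739 1.282913  1.2794713 1.2811073 1.2826593 1.2790601
  1.4347007]
 [1.4326388 1.2756371 1.2781992 1.2797648 1.2792499 1.2804558 1.2841754
  1.4264302]
 [1.4320815 1.4317485 1.2776463 1.2791644 1.2788135 1.2768049 1.4312284
  1.4277585]
 [1.4243851 1.4252687 1.3287966 1.2818567 1.2903037 1.2937568 1.4243171
  1.4272723]]
[[0.6619 0.0129 0.1142]
 [0.6421 0.0119 0.164 ]
 [0.638  0.0117 0.1603]
 [0.632  0.0115 0.1631]
 [0.627  0.0113 0.1626]
 [0.6201 0.0109 0.1689]
 [0.6162 0.0108 0.1643]
 [0.6118 0.0106 0.1613]
 [0.6071 0.0104 0.1593]]
```

View pics/chk_top.png

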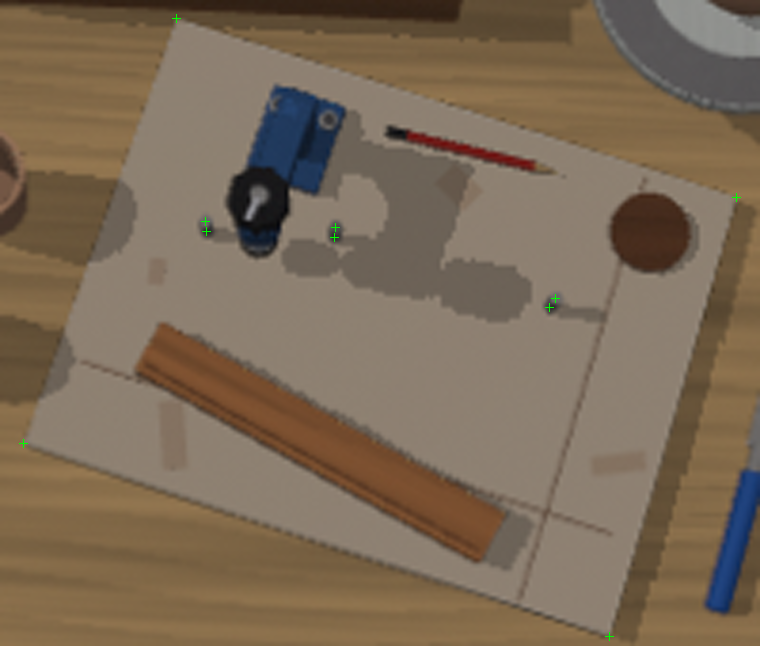

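View pics/chk_scene.png

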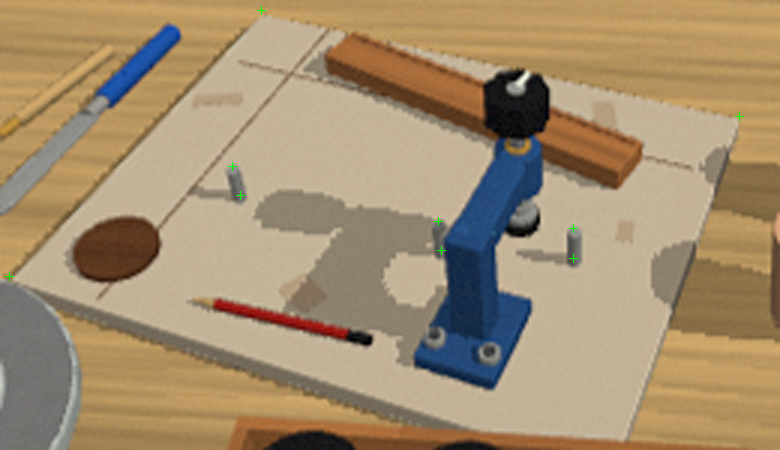

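```bash
python3 -m handwheel '[[1.5,-4.34,0,-0.106],[1.5,-4.34,0,-0.106],[1.5,-4.34,0,-0.106],[1.5,-4.34,0,-0.106],[1.5,-4.34,0,-0.106],[1.5,-4.34,0,-0.106],[1.5,-4.34,0,-0.106],[1.5,-4.34,0,-0.106],[1.5,-4.34,0,-0.106],[1.5,-4.34,0,-0.106],[1.5,-4.34,0,-0.106],[1.5,-4.34,0,-0.106],[1.5,-4.34,0,-0.106],[1.5,-4.34,0,-0.106],[1.5,-4.34,0,-0.106],[1.5,-4.34,0,-0.106],[0,0,0,0],[0,0,0,0]]' 0 30
```

```text
t: 1.9
eef_pos: [0.4731, -0.0622, 0.4041]
ee_rot: [3.14, -0.001, -2.052]
force: [0.4, -0.1, 0.4]
width: 0.0874
```

```bash
python3 -m handwheel '[[-0.1,0.1,-4,0.009],[0,0,-4,0],[0,0,-4,0],[0,0,-3,0],[0,0,-2,0],[0,0,-1.5,0],[0,0,-1,0],[0,0,0,0]]'; python3 -m handwheel '[[0,0,-0.5,0],[0,0,-0.4,0],[0,0,0,0],[0,0,0,0]]'
python3 - <<'E'
from h import *
grab('top','t1.png');f=grab('scene','s1.png'); v=f['image'][150:330,100:380,::-1]; cv2.imwrite('pics/s1c.png',cv2.resize(v,None,fx=2.8,fy=2.8))
E
```

```text
t: 2.7
eef_pos: [0.4718, -0.0592, 0.2087]
ee_rot: [3.14, -0.001, -2.038]
force: [0.5, -0.4, -0.1]
width: 0.0876
t: 3.1
eef_pos: [0.4723, -0.06, 0.201]
ee_rot: [-3.141, 0.0, -2.04]
force: [-0.1, 0.4, 0.1]
width: 0.0876
```

View pics/s1c.png

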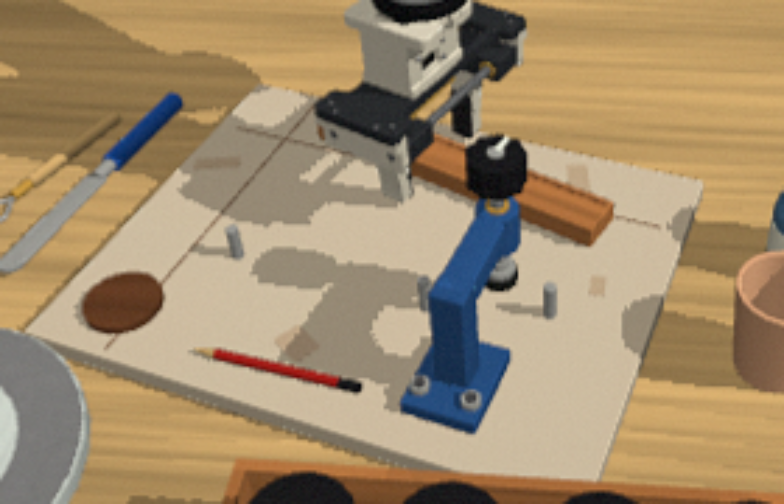

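The fingers straddle the batten (near finger at about (400,180) in the crop). Lower slightly and close.

```bash
python3 -m handwheel '[[0,0,-0.2,0],[0,0,0,0],[0,0,0,0],[0,0,0,0],[0,0,0,0],[0,0,0,0],[0,0,0,0],[0,0,0,0]]' 1 30; python3 -m handwheel '[[0,0,0.1,0],[0,0,0.1,0],[0,0,0,0],[0,0,0,0]]'
```

```text
t: 4.0
eef_pos: [0.4723, -0.06, 0.1987]
ee_rot: [-3.142, 0.0, -2.04]
force: [0.7, -0.1, -0.4]
width: 0.0399
t: 4.4
eef_pos: [0.4722, -0.06, 0.2007]
ee_rot: [3.142, 0.0, -2.04]
force: [0.5, 0.5, -1.3]
width: 0.0401
```

```bash
python3 -m handwheel '[[1.3,-0.85,0,0.032],[1.3,-0.85,0,0.032],[1.3,-0.85,0,0.032],[1.3,-0.85,0,0.032],[1.3,-0.85,0,0.032],[1.3,-0.85,0,0.033],[0,0,0,0],[0,0,0,0],[0,0,0,0]]'
python3 - <<'E'
from h import *
s=arm.get_state(); print(w2b(s['eef_pos']),s['ee_rot'],s['force'],s['moment'])
f=grab('top','t2.png');v=f['image'][130:310,200:410,::-1]; cv2.imwrite('pics/t2c.png',cv2.resize(v,None,fx=3.3,fy=3.3,interpolation=cv2.INTER_CUBIC))
f=grab('scene','s2.png'); v=f['image'][150:330,100:380,::-1]; cv2.imwrite('pics/s2c.png',cv2.resize(v,None,fx=2.8,fy=2.8))
E
```

```text
t: 5.3
eef_pos: [0.5495, -0.1108, 0.2004]
ee_rot: [3.141, -0.0, -1.847]
force: [-0.3, -0.3, -1.4]
width: 0.0397
[-0.02041384 -0.03418873] [ 3.14075744e+00 -1.64313368e-04 -1.84744178e+00] [-0.29681823 -0.29009386 -1.39974725] [ 0.03550384 -0.06064977  0.01463272]
```

View pics/t2c.png

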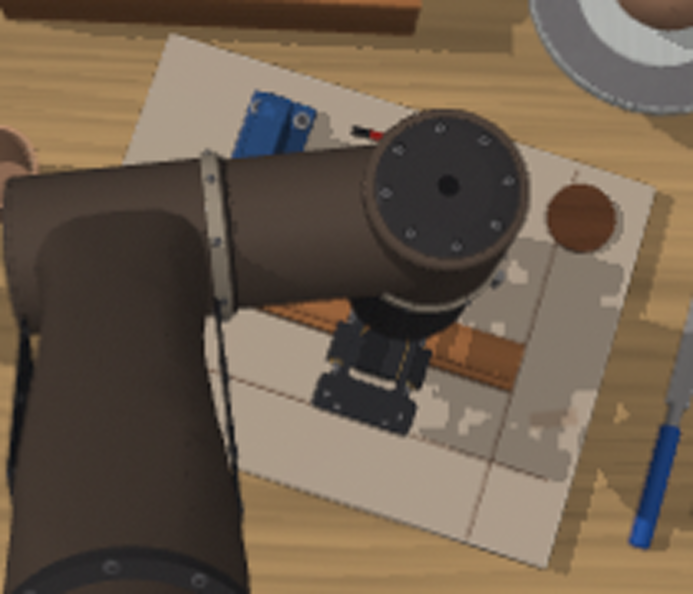

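View pics/s2c.png

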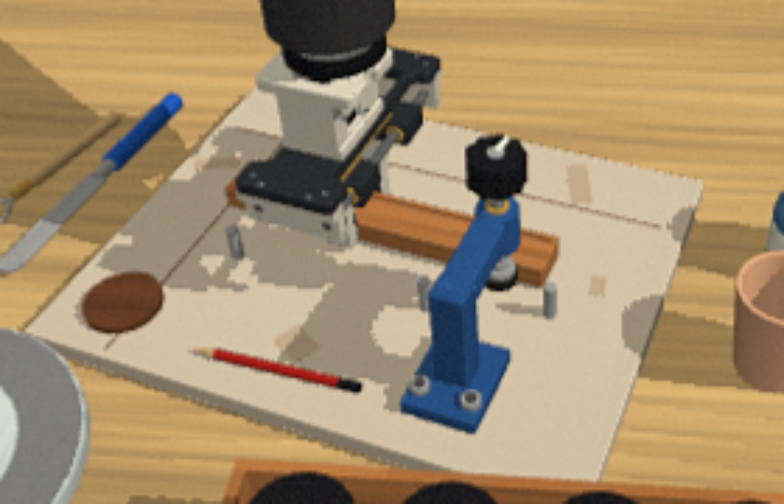

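View pics/s2.png

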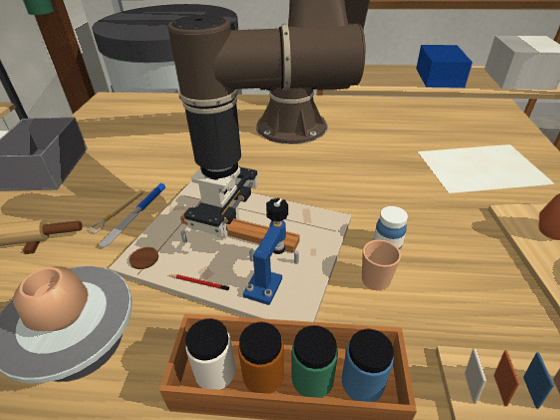

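Run:
```python
from h import *
f=load('top')
for p in [(240,180),(260,190),(225,190),(250,225),(320,190),(228,260)]:
    print(p,depthpt(f,[p])[0].round(3))
```

```text
(240, 180) [0.564 0.074 0.425]
(260, 190) [0.539 0.032 0.448]
(225, 190) [0.537 0.1   0.444]
(250, 225) [0.447 0.041 0.57 ]
(320, 190) [ 0.54  -0.082  0.464]
(228, 260) [0.377 0.066 0.654]
```

The wrist link is well above the knob. Lower nearly to the board and slide towards the back pins.

```bash
python3 -m handwheel '[[0,0,-0.08,0],[0.54,-0.154,-0.05,0],[0.54,-0.154,0,0],[0.54,-0.154,0,0],[0.54,-0.154,0,0],[0.54,-0.154,0,0],[0.54,-0.154,0,0],[0,0,0,0],[0,0,0,0]]'; python3 -m handwheel '[[0.19,-0.054,0,0],[0,0,0,0],[0,0,0,0]]'; python3 -m handwheel '[[0.14,-0.04,0,0],[0,0,0,0],[0,0,0,0]]';python3 - <<'E'
from h import *
s=arm.get_state(); print(w2b(s['eef_pos']),s['eef_pos'],s['ee_rot'],s['force'],s['moment'])
E
```

```text
t: 6.3
eef_pos: [0.5826, -0.1203, 0.1992]
ee_rot: [3.141, -0.0, -1.847]
force: [-0.6, -1.2, -1.2]
width: 0.0398
t: 6.6
eef_pos: [0.5845, -0.1208, 0.1994]
ee_rot: [-3.142, 0.0, -1.847]
force: [0.2, 0.8, -0.9]
width: 0.0399
t: 6.9
eef_pos: [0.5859, -0.1212, 0.1994]
ee_rot: [-3.142, 0.0, -1.847]
force: [0.3, -0.3, -1.0]
width: 0.0394
[ 0.01743547 -0.0342305 ] [ 0.58594328 -0.12118713  0.19936598] [-3.14159115e+00  1.48729549e-05 -1.84682738e+00] [ 0.28734137 -0.34457678 -0.98044252] [ 0.05800174 -0.00077374 -0.04405199]
```

```bash
for i in 1; do python3 -m handwheel '[[0.096,-0.027,0,0],[0,0,0,0]]'; python3 -c "
from h import *
s=arm.get_state(); print(w2b(s['eef_pos']),s['force'],s['moment'])"; python3 -m handwheel '[[0.096,-0.027,0,0],[0,0,0,0]]';python3 -c "
from h import *
s=arm.get_state(); print(w2b(s['eef_pos']),s['force'],s['moment'])"; done
```

```text
t: 7.1
eef_pos: [0.587, -0.1215, 0.1994]
ee_rot: [-3.141, 0.0, -1.847]
force: [-0.6, -0.2, -1.1]
width: 0.0398
[ 0.01853232 -0.03420236] [-0.56241517 -0.20703653 -1.05993017] [ 0.04688381 -0.03687509 -0.01252058]
t: 7.3
eef_pos: [0.588, -0.1217, 0.1994]
ee_rot: [-3.142, 0.0, -1.847]
force: [0.1, 0.5, -0.9]
width: 0.04
[ 0.01952612 -0.0342132 ] [ 0.07589642  0.45536657 -0.9260911 ] [ 0.04813275 -0.06881184  0.05926187]
```

```bash
for i in 1; do python3 -m handwheel '[[0.048,-0.013,0,0],[0,0,0,0]]'; python3 -c "
from h import *
s=arm.get_state(); print(w2b(s['eef_pos']),s['force'],s['moment'])"; python3 -m handwheel '[[0.048,-0.013,0,0],[0,0,0,0]]';python3 -c "
from h import *
s=arm.get_state(); print(w2b(s['eef_pos']),s['force'],s['moment'])"; done
```

```text
t: 7.5
eef_pos: [0.5884, -0.1219, 0.1994]
ee_rot: [-3.142, -0.0, -1.847]
force: [-0.5, -0.1, -0.8]
width: 0.0396
[ 0.01995928 -0.03422398] [-0.47779681 -0.05820706 -0.84405981] [-0.00806787 -0.06428837  0.02395731]
t: 7.7
eef_pos: [0.5889, -0.122, 0.1994]
ee_rot: [-3.142, 0.0, -1.847]
force: [0.6, 0.2, -1.8]
width: 0.0401
[ 0.02046189 -0.03417298] [ 0.60599275  0.20665912 -1.83910271] [ 0.02716053 -0.08035284 -0.04493963]
```

```bash
q(){ python3 -c "
from h import *
s=arm.get_state(); print(w2b(s['eef_pos']).round(4),s['force'].round(2),s['moment'].round(3))"; }; python3 -m handwheel '[[0.048,-0.013,0,0],[0,0,0,0]]' >/dev/null;q;  python3 -m handwheel '[[0.048,-0.013,0,0],[0,0,0,0]]' >/dev/null;q
```

```text
[ 0.0208 -0.0342] [-0.52 -0.02 -0.64] [0.212 0.209 0.128]
[ 0.0211 -0.0343] [-1.79  1.59 -1.25] [0.495 0.729 0.2  ]
```

```bash
q(){ python3 -c "
from h import *
s=arm.get_state(); print(w2b(s['eef_pos']).round(4),s['force'].round(2),s['moment'].round(3))"; }; python3 -m handwheel '[[0.048,-0.013,0,0],[0,0,0,0]]' >/dev/null;q; python3 -m handwheel '[[0.048,-0.013,0,0],[0,0,0,0]]' >/dev/null;q
```

```text
[ 0.0213 -0.0343] [-3.93  2.43  0.83] [1.065 1.589 0.266]
[ 0.0214 -0.0343] [-5.52  3.37  1.48] [1.405 2.067 0.257]
```

```bash
q(){ python3 -c "
from h import *
s=arm.get_state(); print(w2b(s['eef_pos']).round(4),s['force'].round(2),s['moment'].round(3))"; }; python3 -m handwheel '[[0.03,0.11,0,0],[0.054,0.192,0,0],[0.054,0.192,0,0],[0.027,0.096,0,0],[0,0,0,0]]' >/dev/null;q; python3 -m handwheel '[[0.027,0.096,0,0],[0,0,0,0]]' >/dev/null;q; python3 -m handwheel '[[0.014,0.048,0,0],[0,0,0,0]]' >/dev/null;q
```

```text
[ 0.0214 -0.0286] [-5.21  1.18  0.64] [0.118 1.815 0.246]
[ 0.0214 -0.0277] [-4.04 -0.6  -0.65] [0.004 1.807 0.289]
[ 0.0214 -0.0272] [-5.16 -0.48 -0.92] [-0.17   1.684  0.339]
```

```bash
q(){ python3 -c "
from h import *
s=arm.get_state(); F=s['force'];c,n=np.cos(BY),np.sin(BY); print(w2b(s['eef_pos']).round(4),'board F',round(c*F[0]+n*F[1],2),round(-n*F[0]+c*F[1],2),round(F[2],2),s['moment'].round(3))"; }; python3 -m handwheel '[[0.014,0.048,0,0],[0,0,0,0]]' >/dev/null;q; python3 -m handwheel '[[0.014,0.048,0,0],[0,0,0,0]]' >/dev/null;q; python3 -m handwheel '[[0.014,0.048,0,0],[0,0,0,0]]' >/dev/null;q
```

```text
[ 0.0214 -0.0267] board F -4.65 -0.8 -0.2 [-0.182  1.824  0.279]
[ 0.0214 -0.0263] board F -4.44 -2.64 -0.73 [-0.216  1.778  0.324]
[ 0.0215 -0.0258] board F -4.68 -2.95 -0.74 [-0.261  1.804  0.248]
```

```bash
cat > q.py <<'E'
from h import *
s=arm.get_state(); F=s['force'];c,n=np.cos(BY),np.sin(BY); print(w2b(s['eef_pos']).round(4),'board F',round(c*F[0]+n*F[1],2),round(-n*F[0]+c*F[1],2),round(F[2],2),s['moment'].round(3))
E
python3 -m handwheel '[[0.014,0.048,0,0],[0,0,0,0]]' >/dev/null;python3 q.py; python3 -m handwheel '[[0.014,0.048,0,0],[0,0,0,0]]' >/dev/null;python3 q.py; python3 -m handwheel '[[0.014,0.048,0,0],[0,0,0,0]]' >/dev/null;python3 q.py
```

```text
[ 0.0215 -0.0256] board F -3.83 -4.37 -0.58 [-1.192  1.837  0.21 ]
[ 0.0215 -0.0255] board F -3.59 -7.14 0.04 [-1.987  1.836  0.31 ]
[ 0.0215 -0.0254] board F -3.58 -9.63 -0.67 [-2.795  1.89   0.268]
```

```bash
python3 -m handwheel '[[0,0,-0.04,0],[0,0,0,0]]' >/dev/null;python3 q.py; python3 -m handwheel '[[0,0,-0.04,0],[0,0,0,0]]' >/dev/null;python3 q.py
```

```text
[ 0.0215 -0.0254] board F -3.99 -8.67 2.87 [-2.621  2.279  0.257]
[ 0.0214 -0.0254] board F -6.04 -9.42 6.12 [-2.467  2.736  0.28 ]
```

```bash
python3 -m handwheel '[[0,0,0,0],[0,0,0,0],[0,0,0,0],[0,0,0,0],[0,0,0,0]]' 0;python3 q.py; python3 -m handwheel '[[0,0,1.5,0],[0,0,3.5,0],[0,0,4.5,0],[0,0,4.5,0],[0,0,4,0],[-3,-3,2,0],[-4,-3,0,0],[-4,-3,0,0],[-4,-3,0,0],[0,0,0,0]]'
python3 - <<'E'
from h import *
f=grab('top','t3.png');v=f['image'][130:310,200:410,::-1]; cv2.imwrite('pics/t3c.png',cv2.resize(v,None,fx=3.3,fy=3.3,interpolation=cv2.INTER_CUBIC))
f=grab('scene','s3.png'); v=f['image'][150:330,100:380,::-1]; cv2.imwrite('pics/s3c.png',cv2.resize(v,None,fx=2.8,fy=2.8,interpolation=cv2.INTER_CUBIC))
E
```

```text
t: 11.5
eef_pos: [0.5939, -0.1121, 0.1986]
ee_rot: [-3.141, 0.0, -1.847]
force: [-0.9, 0.3, 0.0]
width: 0.0737
[ 0.0226 -0.0233] board F -0.99 0.01 0.05 [ 0.117 -0.05   0.005]
t: 12.5
eef_pos: [0.4395, -0.2342, 0.3991]
ee_rot: [-3.141, 0.0, -1.85]
force: [0.9, -0.4, 0.4]
width: 0.0876
```

View pics/t3c.png

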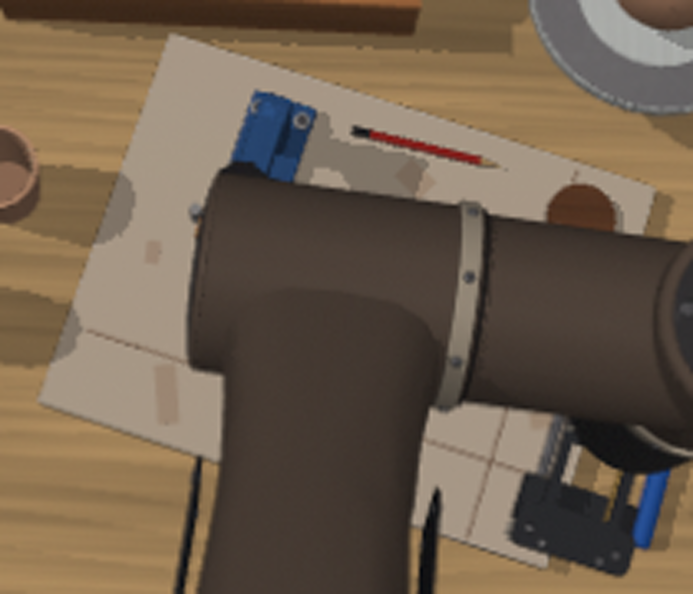

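View pics/s3c.png

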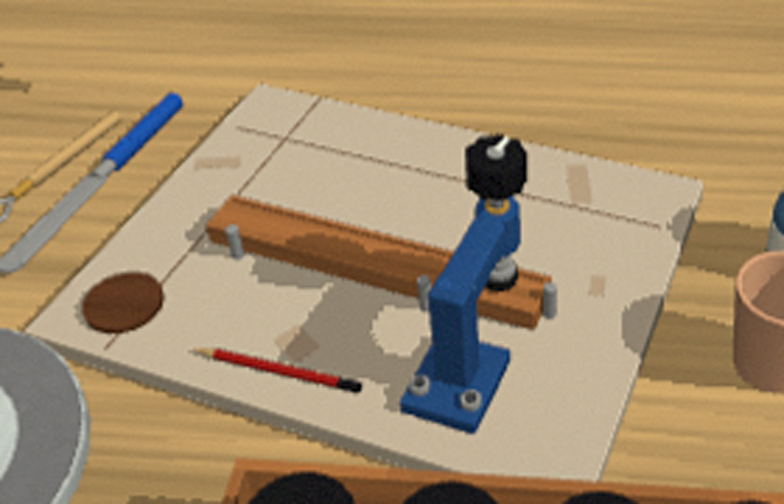

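Run:
```python
from h import *
f=load('scene'); im=f['image'][:,:,::-1].astype(np.uint8)
c=[b2w(p) for p in [(0,-.14,.038),(.04,-.14,.038),(.04,.14,.038),(0,.14,.038),(.04,-.14,.018),(.04,.14,.018)]]
x0,y0,s=165,210,5
v=cv2.resize(im[y0:y0+60,x0:x0+150],None,fx=s,fy=s,interpolation=cv2.INTER_CUBIC).copy(); raw=v.copy()
for p in proj(f,c):
    q=((p+.5-[x0,y0])*s-.5).astype(int); print(p); cv2.drawMarker(v,tuple(map(int,q)),(0,255,0),cv2.MARKER_CROSS,13,1)
cv2.imwrite('pics/s3z.png',np.vstack([v,raw]))
```

```text
[182.36470766 217.78440069]
[172.79304857 228.81479685]
[290.34538483 260.39265546]
[296.70263627 247.1301807 ]
[174.5270422  235.26688048]
[290.34410952 266.99043848]
```

View pics/s3z.png

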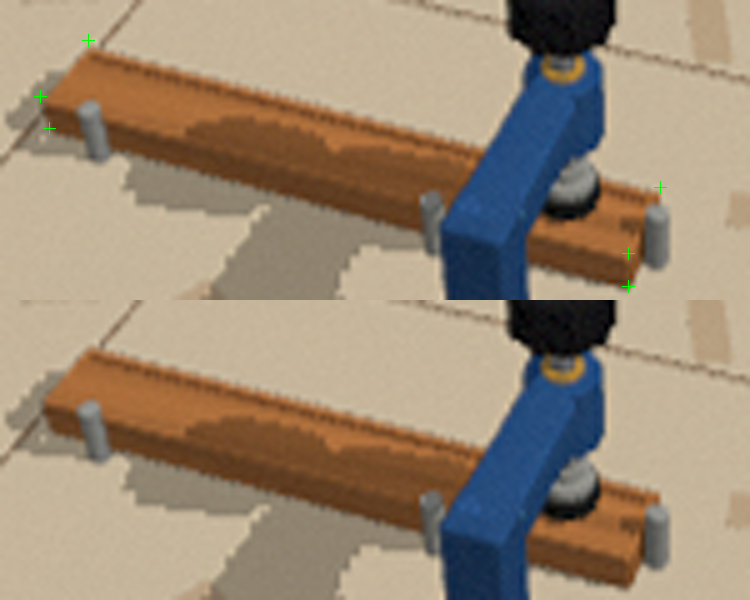

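Run:
```python
from h import *
f=load('scene'); im=f['image'].astype(np.uint8); hsv=cv2.cvtColor(im,cv2.COLOR_RGB2HSV).astype(float)
S=cv2.GaussianBlur(hsv[:,:,1],(3,3),0)
pts=[];lo=[]
for x in list(range(190,255)):
    yc=int(np.interp(x,[182,290],[226,252]))
    col=S[yc-14:yc+1,x]; thr=(col.max()+col[:3].mean())/2
    for i in range(1,len(col)):
        if col[i-1]<thr<=col[i]: pts.append((x,yc-14+i-1+(thr-col[i-1])/(col[i]-col[i-1]))); break
pts=np.array(pts); k,b=np.polyfit(pts[:,0],pts[:,1],1); r=pts[:,1]-k*pts[:,0]-b; print(len(pts),r.std())
for nm,xs in(('front edge',(190,250)),):
    W=onz(f,[(x,k*x+b) for x in xs],0.038); B=[w2b(w) for w in W]; print(np.array(B)*1000, np.degrees(np.arctan2(B[1][0]-B[0][0],B[1][1]-B[0][1])))
# same for pins: predicted vs seen centre
```

```text
65 0.03757410217361665
[[   4.32183558 -116.94252125]
 [   4.04185084   33.87481446]] -0.1063665898546528
```

```bash
python3 -m handwheel '[[0.94,1.23,0,0.149],[0.94,1.23,0,0.149],[0.94,1.23,0,0.149],[0.94,1.23,0,0.149],[0.94,1.23,0,0.149],[0.94,1.23,0,0.149],[0.94,1.23,0,0.149],[0.94,1.23,0,0.149],[0.94,1.23,0,0.149],[0.94,1.23,0,0.149],[0.94,1.23,0,0.149],[0.94,1.23,0,0.149],[0.94,1.23,0,0.149],[0.94,1.23,0,0.149],[0.94,1.23,0,0.149],[0.94,1.23,0,0.149],[0.94,1.23,0,0.149],[0.94,1.23,0,0.149],[0.94,1.23,0,0.149],[0.94,1.23,0,0.149]]'
python3 -m handwheel '[[0,0,0,0.149],[0,0,0,0],[0,0,0,0]]'
python3 - <<'E'
from h import *
im=cv2.imread('pics/top0.png'); f=load('top')
hsv=cv2.cvtColor(im,cv2.COLOR_BGR2HSV)
m=(hsv[:,:,2]<62).astype(np.uint8)*255; r=np.zeros_like(m); r[176:197,262:285]=255; m&=r
m=cv2.morphologyEx(m,cv2.MORPH_CLOSE,np.ones((5,5)))
c=max(cv2.findContours(m,cv2.RETR_EXTERNAL,cv2.CHAIN_APPROX_NONE)[0],key=cv2.contourArea)
print(cv2.boundingRect(c),cv2.minEnclosingCircle(c))
W=onz(f,c.reshape(-1,2),0.155); print(cv2.minEnclosingCircle((W[:,:2]*1000).astype(np.float32)))
f=load('scene'); im=f['image'][:,:,::-1].astype(np.uint8)
# knob top height via scene: rows of black at knob
P=proj(f,[[.627,.012,z] for z in (.12,.13,.137,.15,.163,.17)]); print(P)
v=im[190:260,250:310]; cv2.imwrite('pics/knob.png',cv2.resize(v,None,fx=8,fy=8,interpolation=cv2.INTER_NEAREST))
g=grab('scene','s4.png'); print(arm.get_state()['q'])
E
```

```text
t: 14.6
eef_pos: [0.6327, 0.0156, 0.398]
ee_rot: [-3.141, 0.0, 1.141]
force: [-0.3, 0.1, -0.3]
width: 0.0876
t: 14.9
eef_pos: [0.632, 0.0145, 0.3981]
ee_rot: [-3.141, 0.0, 1.279]
force: [1.5, -0.4, 0.4]
width: 0.0874
(265, 178, 18, 19) ((275.0, 187.0), 11.401854515075684)
((626.7717895507812, 6.134711265563965), 29.353912353515625)
[[276.86660845 220.40501161]
 [276.75032971 216.54480606]
 [276.66773017 213.80261838]
 [276.51163072 208.62020208]
 [276.35191876 203.31766933]
 [276.26437995 200.41124932]]
[ 3.30868664e-01  2.92752858e-01 -9.80196945e-02  1.01623664e-05
 -1.18035998e+00  2.51853002e+00]
```

View pics/knob.png

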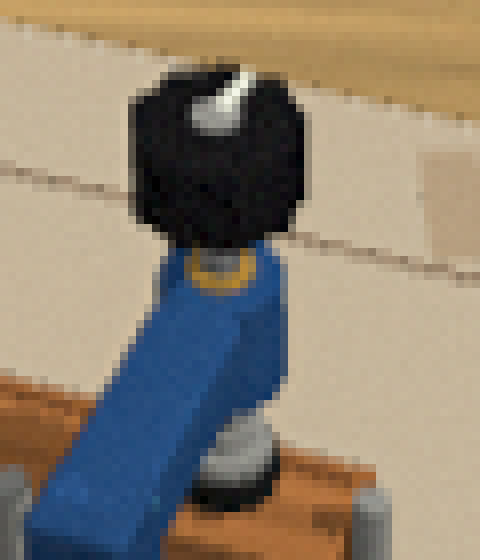

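View pics/s4.png

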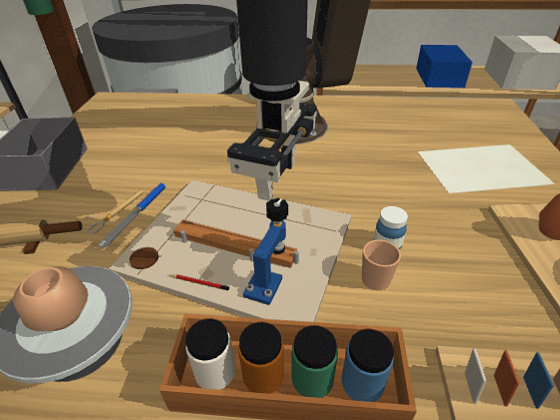

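Run:
```python
from h import *
f=load('scene'); 
for x,row,off in((.627-.0205,198.1,0),(.627+.0205,221,.026)):
    zs=np.linspace(.1,.2,401); P=proj(f,[[x,.0125,z] for z in zs]); print('top h',zs[np.argmin(abs(P[:,1]-row))]+off)
t=load('top')
print(onz(t,[(273.2,186.6)],.163))
s=arm.get_state(); print(s['eef_pos'],s['ee_rot'])
for z in(.14,.16): print(onz(f,[(277.4,0)],z)[0], proj(f,[[.627,.0125,z],[.627,.0145,z]]))
```

```text
top h 0.1595
top h 0.1625
[[0.62531024 0.01067514 0.163     ]]
[0.63184686 0.01423496 0.39827802] [-3.14132510e+00  2.03816141e-04  1.27860625e+00]
[-1.26398845 -0.16024502  0.14      ] [[276.89064799 212.62821435]
 [277.92544046 212.67258272]]
[-1.1606123  -0.15031235  0.16      ] [[276.65231431 204.56303957]
 [277.70545843 204.60637928]]
```

```bash
python3 -m handwheel '[[-0.25,-0.1,-1,0.14],[-0.25,-0.1,-2,0.13],[0,0,-2,0],[0,0,-2,0],[0,0,-1.4,0],[0,0,-0.7,0],[0,0,0,0],[0,0,0,0]]'
python3 - <<'E'
from h import *
f=grab('scene','s5.png'); v=f['image'][100:280,180:380,::-1]; cv2.imwrite('pics/s5c.png',cv2.resize(v,None,fx=3.3,fy=3.3,interpolation=cv2.INTER_CUBIC))
E
```

```text
t: 15.75
eef_pos: [0.627, 0.0118, 0.3083]
ee_rot: [3.141, -0.0, 1.552]
force: [0.2, 0.2, 0.1]
width: 0.0876
```

View pics/s5c.png

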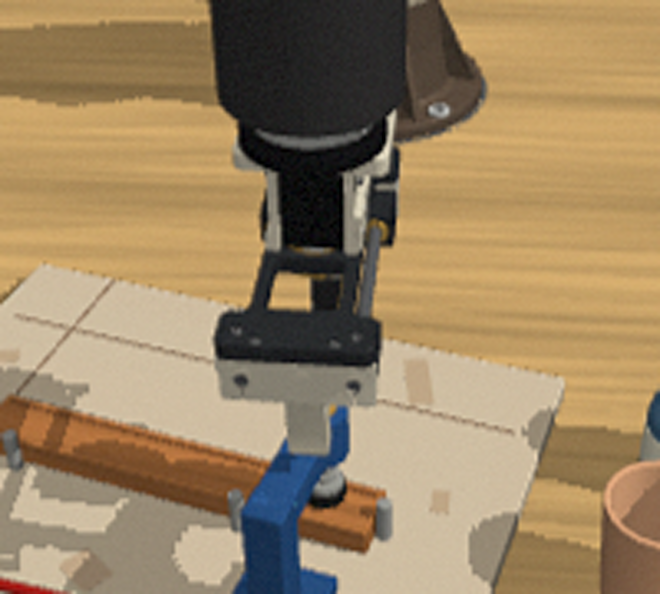

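```bash
python3 -m handwheel '[[0,0,0,0],[0,0,0,0],[0,0,0,0],[0,0,0,0],[0,0,0,0],[0,0,0,0],[0,0,0,0]]' 1 30;python3 q.py;python3 q.py
```

```text
t: 16.5
eef_pos: [0.627, 0.0117, 0.3076]
ee_rot: [3.141, -0.0, 1.552]
force: [2.4, -0.6, -0.9]
width: 0.0407
[0.0207 0.1048] board F 2.48 0.04 -0.91 [-0.3   -0.684 -0.016]
[0.0207 0.1048] board F 2.48 0.04 -0.91 [-0.3   -0.684 -0.016]
```

```bash
cat > L.py <<'E'
from h import *
import json
s=arm.get_state(); F=s['force']; y=s['ee_rot'][2]
open('log.txt','a').write(json.dumps([s['t'],float(y),float(s['eef_pos'][2]),*map(float,F),*map(float,s['moment'])])+'\n')
print(round(s['t'],2),'yaw %.4f z %.4f'%(y,s['eef_pos'][2]),'F',F.round(1),'M',s['moment'].round(3),'w',round(s['width'],4))
E
python3 L.py
python3 -m handwheel '[[0.04,0,0,0],[0,0,-0.0095,-0.05],[0,0,-0.0095,-0.05]]'>/dev/null; python3 L.py
python3 -m handwheel '[[0,0,-0.0095,-0.05],[0,0,-0.0095,-0.05]]'>/dev/null; python3 L.py
python3 -m handwheel '[[0,0,-0.0095,-0.05],[0,0,-0.0095,-0.05]]'>/dev/null; python3 L.py
python3 -m handwheel '[[0,0,-0.0095,-0.05],[0,0,-0.0095,-0.05]]'>/dev/null; python3 L.py
python3 -m handwheel '[[0,0,-0.0095,-0.05],[0,0,-0.0095,-0.05]]'>/dev/null; python3 L.py
python3 -m handwheel '[[0,0,-0.0095,-0.05],[0,0,-0.0095,-0.05]]'>/dev/null; python3 L.py
```

```text
16.5 yaw 1.5523 z 0.3076 F [ 2.4 -0.6 -0.9] M [-0.3   -0.684 -0.016] w 0.0407
16.8 yaw 1.4507 z 0.3074 F [0.9 0.4 0.2] M [-0.113 -0.311  0.232] w 0.0406
17.0 yaw 1.3506 z 0.3072 F [ 0.6 -0.2 -0.5] M [-0.103 -0.27   0.249] w 0.0404
17.2 yaw 1.2506 z 0.3070 F [0.3 0.1 0.5] M [-0.08  -0.278  0.178] w 0.0405
17.4 yaw 1.1506 z 0.3068 F [ 0.4 -0.   0.3] M [-0.056 -0.215  0.23 ] w 0.0405
17.6 yaw 1.0506 z 0.3066 F [ 0.9 -0.2  0.5] M [ 0.027 -0.092  0.184] w 0.0402
17.8 yaw 0.9505 z 0.3065 F [1.  1.  0.5] M [ 0.037 -0.117  0.216] w 0.0405
```

```bash
python3 -m handwheel '[[0,0,-0.0095,-0.05]]'>/dev/null; python3 L.py
python3 -m handwheel '[[0,0,-0.0095,-0.05]]'>/dev/null; python3 L.py
python3 -m handwheel '[[0,0,-0.0095,-0.05]]'>/dev/null; python3 L.py
python3 -m handwheel '[[0,0,-0.0095,-0.05]]'>/dev/null; python3 L.py
python3 -m handwheel '[[0,0,-0.0095,-0.05]]'>/dev/null; python3 L.py
python3 -m handwheel '[[0,0,-0.0095,-0.05]]'>/dev/null; python3 L.py
python3 -m handwheel '[[0,0,-0.0095,-0.05]]'>/dev/null; python3 L.py
python3 -m handwheel '[[0,0,-0.0095,-0.05]]'>/dev/null; python3 L.py
python3 -m handwheel '[[0,0,-0.0095,-0.05]]'>/dev/null; python3 L.py
python3 -m handwheel '[[0,0,-0.0095,-0.05]]'>/dev/null; python3 L.py
python3 -m handwheel '[[0,0,-0.0095,-0.05]]'>/dev/null; python3 L.py
python3 -m handwheel '[[0,0,-0.0095,-0.05]]'>/dev/null; python3 L.py
```

```text
17.9 yaw 0.9005 z 0.3063 F [-0.1  0.5  0.9] M [0.016 0.001 0.153] w 0.0401
18.0 yaw 0.8505 z 0.3062 F [0.1 0.3 0.4] M [0.097 0.003 0.218] w 0.0401
18.1 yaw 0.8005 z 0.3062 F [0.3 0.3 0.8] M [0.159 0.044 0.21 ] w 0.04
18.2 yaw 0.7506 z 0.3061 F [0.2 0.3 0.1] M [0.174 0.039 0.175] w 0.0403
18.3 yaw 0.7005 z 0.3059 F [0.1 1.1 0.8] M [0.164 0.012 0.182] w 0.0405
18.4 yaw 0.6506 z 0.3059 F [-0.6  0.1  0.6] M [0.208 0.09  0.174] w 0.0405
18.5 yaw 0.6005 z 0.3058 F [-0.4  0.5  0.3] M [0.265 0.027 0.25 ] w 0.0405
18.6 yaw 0.5505 z 0.3057 F [-0.3  0.9 -0.6] M [0.297 0.14  0.264] w 0.0405
18.7 yaw 0.5005 z 0.3056 F [-1.   1.7  1. ] M [0.273 0.099 0.2  ] w 0.0405
18.8 yaw 0.4506 z 0.3055 F [-0.5  0.9 -0.6] M [0.334 0.099 0.209] w 0.0407
18.9 yaw 0.4005 z 0.3054 F [0.1 1.5 0.3] M [0.343 0.137 0.278] w 0.0404
19.0 yaw 0.3505 z 0.3053 F [0.2 1.3 0.9] M [0.366 0.17  0.199] w 0.0405
```

```bash
python3 -m handwheel '[[0,0,-0.0095,-0.05]]'>/dev/null; python3 L.py
python3 -m handwheel '[[0,0,-0.0095,-0.05]]'>/dev/null; python3 L.py
python3 -m handwheel '[[0,0,-0.0095,-0.05]]'>/dev/null; python3 L.py
python3 -m handwheel '[[0,0,-0.0095,-0.05]]'>/dev/null; python3 L.py
python3 -m handwheel '[[0,0,-0.0095,-0.05]]'>/dev/null; python3 L.py
python3 -m handwheel '[[0,0,-0.0095,-0.05]]'>/dev/null; python3 L.py
python3 -m handwheel '[[0,0,-0.0095,-0.05]]'>/dev/null; python3 L.py
python3 -m handwheel '[[0,0,-0.0095,-0.05]]'>/dev/null; python3 L.py
python3 -m handwheel '[[0,0,-0.0095,-0.05]]'>/dev/null; python3 L.py
python3 -m handwheel '[[0,0,-0.0095,-0.05]]'>/dev/null; python3 L.py
python3 -m handwheel '[[0,0,-0.0095,-0.05]]'>/dev/null; python3 L.py
python3 -m handwheel '[[0,0,-0.0095,-0.05]]'>/dev/null; python3 L.py
cat > fit.py <<'E'
import json,numpy as np
from scipy.optimize import curve_fit
D=np.array([json.loads(l) for l in open('log.txt')])[2:]
a=1.5523-np.unwrap(D[:,1]); m=D[:,8]
def ramp(x): x=np.clip(x,0,None); return np.where(x<.1,.09*x*x/.2,.09*(x-.05))
best=[]
for c in np.arange(.6,6,.01):
    r=m-ramp(a-c); b=r.mean(); best.append((((r-b)**2).sum(),c,b))
best=np.array(best);i=best[:,0].argmin(); sg=np.sqrt(best[i,0]/(len(a)-2))
ok=best[best[:,0]<best[i,0]+sg**2]
print('n',len(a),'now',a[-1],'contact',best[i,1],'+-',ok[:,1].min(),ok[:,1].max(),'base',best[i,2],'sigma',sg,'d chi2 vs none',(((m-m.mean())**2).sum()-best[i,0])/sg**2)
ok=best[best[:,0]<best[i,0]+4*sg**2]; print('2sig',ok[:,1].min(),ok[:,1].max())
E
python3 fit.py
```

```text
19.1 yaw 0.3005 z 0.3052 F [-0.8  1.4  0.9] M [0.414 0.182 0.233] w 0.0401
19.2 yaw 0.2505 z 0.3051 F [0.1 1.7 0.9] M [0.444 0.114 0.215] w 0.0407
19.3 yaw 0.2006 z 0.3050 F [0.3 1.  1.1] M [0.469 0.152 0.22 ] w 0.0407
19.4 yaw 0.1505 z 0.3049 F [-0.1  1.3  1. ] M [0.501 0.233 0.264] w 0.0404
19.5 yaw 0.1006 z 0.3048 F [-0.1  1.6  0.6] M [0.618 0.168 0.19 ] w 0.0404
19.6 yaw 0.0505 z 0.3047 F [-0.8  1.6  0.8] M [0.564 0.179 0.227] w 0.0405
19.7 yaw 0.0006 z 0.3046 F [-1.1  1.8 -0.3] M [0.616 0.209 0.2  ] w 0.0404
19.8 yaw -0.0495 z 0.3045 F [-0.9  1.4  0.1] M [0.567 0.24  0.186] w 0.04
19.9 yaw -0.0995 z 0.3044 F [-0.4  1.8  1.4] M [0.614 0.273 0.208] w 0.0403
20.0 yaw -0.1494 z 0.3043 F [-1.2  1.   1. ] M [0.655 0.278 0.206] w 0.0406
20.1 yaw -0.1995 z 0.3042 F [-1.1  2.2  0.3] M [0.673 0.134 0.206] w 0.0406
20.2 yaw -0.2494 z 0.3041 F [-1.1  1.3  0.9] M [0.659 0.172 0.22 ] w 0.0403
n 29 now 1.8017290320606725 contact 1.700000000000001 +- 1.5300000000000007 5.990000000000005 base 0.21167378097905692 sigma 0.030193966234907606 d chi2 vs none 0.041859549188707844
2sig 1.3900000000000006 5.990000000000005
```

```bash
python3 -m handwheel '[[0,0,-0.0076,-0.04]]'>/dev/null; python3 L.py
python3 -m handwheel '[[0,0,-0.0076,-0.04]]'>/dev/null; python3 L.py
python3 -m handwheel '[[0,0,-0.0076,-0.04]]'>/dev/null; python3 L.py
python3 -m handwheel '[[0,0,-0.0076,-0.04]]'>/dev/null; python3 L.py
python3 -m handwheel '[[0,0,-0.0076,-0.04]]'>/dev/null; python3 L.py
python3 -m handwheel '[[0,0,-0.0076,-0.04]]'>/dev/null; python3 L.py
python3 -m handwheel '[[0,0,-0.0076,-0.04]]'>/dev/null; python3 L.py
python3 -m handwheel '[[0,0,-0.0076,-0.04]]'>/dev/null; python3 L.py
python3 -m handwheel '[[0,0,-0.0076,-0.04]]'>/dev/null; python3 L.py
python3 -m handwheel '[[0,0,-0.0076,-0.04]]'>/dev/null; python3 L.py
python3 -m handwheel '[[0,0,-0.0076,-0.04]]'>/dev/null; python3 L.py
python3 -m handwheel '[[0,0,-0.0076,-0.04]]'>/dev/null; python3 L.py
python3 fit.py
```

```text
20.3 yaw -0.2894 z 0.3041 F [-1.6  1.9  1.4] M [0.762 0.241 0.155] w 0.04
20.4 yaw -0.3291 z 0.3040 F [-0.7  2.   0.7] M [0.826 0.165 0.205] w 0.0406
20.5 yaw -0.3690 z 0.3039 F [-0.8  2.   0.4] M [0.797 0.182 0.182] w 0.0403
20.6 yaw -0.4090 z 0.3038 F [0.2 1.8 0.3] M [0.804 0.165 0.262] w 0.0406
20.7 yaw -0.4490 z 0.3037 F [-1.4  2.8  0.8] M [0.852 0.218 0.235] w 0.0407
20.8 yaw -0.4891 z 0.3037 F [-1.3  2.1  1.4] M [0.862 0.188 0.256] w 0.0404
20.9 yaw -0.5290 z 0.3036 F [-1.7  2.5  0.5] M [0.841 0.172 0.17 ] w 0.0407
21.0 yaw -0.5690 z 0.3036 F [-1.2  2.   1.2] M [0.883 0.172 0.237] w 0.0407
21.1 yaw -0.6090 z 0.3035 F [-0.7  3.1 -0.4] M [0.87  0.169 0.226] w 0.0404
21.2 yaw -0.6490 z 0.3034 F [-0.5  3.   0.5] M [0.906 0.127 0.216] w 0.0403
21.3 yaw -0.6890 z 0.3033 F [-0.7  2.1  0.7] M [0.891 0.137 0.255] w 0.0404
21.4 yaw -0.7290 z 0.3032 F [-0.8  2.3  0.7] M [0.955 0.202 0.242] w 0.0406
n 41 now 2.2812537834715942 contact 1.8400000000000012 +- 1.7600000000000011 2.0200000000000014 base 0.2095798352657015 sigma 0.03046065220579614 d chi2 vs none 2.974862995760534
2sig 1.660000000000001 5.990000000000005
```

```bash
python3 -m handwheel '[[0,0,-0.0076,-0.04]]'>/dev/null; python3 L.py
python3 -m handwheel '[[0,0,-0.0076,-0.04]]'>/dev/null; python3 L.py
python3 -m handwheel '[[0,0,-0.0076,-0.04]]'>/dev/null; python3 L.py
python3 -m handwheel '[[0,0,-0.0076,-0.04]]'>/dev/null; python3 L.py
python3 -m handwheel '[[0,0,-0.0076,-0.04]]'>/dev/null; python3 L.py
python3 -m handwheel '[[0,0,-0.0076,-0.04]]'>/dev/null; python3 L.py
python3 -m handwheel '[[0,0,-0.0076,-0.04]]'>/dev/null; python3 L.py
python3 -m handwheel '[[0,0,-0.0076,-0.04]]'>/dev/null; python3 L.py
python3 -m handwheel '[[0,0,-0.0076,-0.04]]'>/dev/null; python3 L.py
python3 -m handwheel '[[0,0,-0.0076,-0.04]]'>/dev/null; python3 L.py
python3 -m handwheel '[[0,0,-0.0076,-0.04]]'>/dev/null; python3 L.py
python3 -m handwheel '[[0,0,-0.0076,-0.04]]'>/dev/null; python3 L.py
python3 fit.py
```

```text
21.5 yaw -0.7690 z 0.3032 F [0.3 2.7 0.2] M [0.891 0.132 0.242] w 0.0405
21.6 yaw -0.8089 z 0.3031 F [-0.5  2.4  1.2] M [0.99  0.114 0.301] w 0.0406
21.7 yaw -0.8489 z 0.3030 F [-0.6  3.2  1.4] M [0.905 0.157 0.234] w 0.0408
21.8 yaw -0.8889 z 0.3030 F [0.3 2.7 0.3] M [0.998 0.08  0.251] w 0.0403
21.9 yaw -0.9289 z 0.3029 F [-0.9  2.   0.4] M [0.963 0.065 0.22 ] w 0.0402
22.0 yaw -0.9688 z 0.3028 F [0.1 2.2 0.5] M [0.964 0.087 0.321] w 0.0402
22.1 yaw -1.0089 z 0.3028 F [-0.7  2.   0.1] M [0.996 0.05  0.241] w 0.0405
22.2 yaw -1.0489 z 0.3027 F [-1.1  1.6  0.4] M [0.98  0.044 0.28 ] w 0.0407
22.3 yaw -1.0889 z 0.3026 F [-0.3  3.   0.2] M [ 1.    -0.012  0.27 ] w 0.0401
22.4 yaw -1.1288 z 0.3025 F [-0.5  3.   1.6] M [ 0.996 -0.004  0.229] w 0.0406
22.5 yaw -1.1688 z 0.3025 F [0.5 2.4 0.5] M [ 0.992 -0.003  0.254] w 0.0405
22.6 yaw -1.2089 z 0.3024 F [-0.3  2.5  1.1] M [ 1.064 -0.017  0.249] w 0.0401
n 53 now 2.7611501368187756 contact 1.910000000000001 +- 1.8200000000000012 2.0600000000000014 base 0.20975701297473662 sigma 0.03109077677263809 d chi2 vs none 17.804235004349824
2sig 1.7300000000000009 2.1700000000000013
```

```bash
python3 -m handwheel '[[0,0,-0.0048,-0.025]]'>/dev/null; python3 L.py
python3 -m handwheel '[[0,0,-0.0048,-0.025]]'>/dev/null; python3 L.py
python3 -m handwheel '[[0,0,-0.0048,-0.025]]'>/dev/null; python3 L.py
python3 -m handwheel '[[0,0,-0.0048,-0.025]]'>/dev/null; python3 L.py
python3 -m handwheel '[[0,0,-0.0048,-0.025]]'>/dev/null; python3 L.py
python3 -m handwheel '[[0,0,-0.0048,-0.025]]'>/dev/null; python3 L.py
python3 -m handwheel '[[0,0,-0.0048,-0.025]]'>/dev/null; python3 L.py
python3 -m handwheel '[[0,0,-0.0048,-0.025]]'>/dev/null; python3 L.py
python3 -m handwheel '[[0,0,-0.0048,-0.025]]'>/dev/null; python3 L.py
python3 -m handwheel '[[0,0,-0.0048,-0.025]]'>/dev/null; python3 L.py
python3 -m handwheel '[[0,0,-0.0048,-0.025]]'>/dev/null; python3 L.py
python3 -m handwheel '[[0,0,-0.0048,-0.025]]'>/dev/null; python3 L.py
python3 -m handwheel '[[0,0,-0.0048,-0.025]]'>/dev/null; python3 L.py
python3 -m handwheel '[[0,0,-0.0048,-0.025]]'>/dev/null; python3 L.py
python3 -m handwheel '[[0,0,-0.0048,-0.025]]'>/dev/null; python3 L.py
python3 -m handwheel '[[0,0,-0.0048,-0.025]]'>/dev/null; python3 L.py
python3 fit.py
```

```text
22.7 yaw -1.2337 z 0.3024 F [-0.4  3.4  1.3] M [1.33  0.067 0.339] w 0.0405
22.8 yaw -1.2585 z 0.3024 F [-0.4  5.   1.3] M [1.6   0.154 0.302] w 0.0406
22.9 yaw -1.2839 z 0.3023 F [-1.9  5.2  1.4] M [1.923 0.206 0.255] w 0.0408
23.0 yaw -1.3092 z 0.3022 F [-1.6  6.3  1. ] M [2.022 0.187 0.3  ] w 0.0401
23.1 yaw -1.3342 z 0.3022 F [-1.3  4.3  1.9] M [2.041 0.182 0.311] w 0.0405
23.2 yaw -1.3591 z 0.3022 F [-1.3  6.2  1.9] M [2.045 0.152 0.326] w 0.0401
23.3 yaw -1.3842 z 0.3021 F [-1.2  5.8  1.4] M [2.003 0.194 0.251] w 0.0404
23.4 yaw -1.4092 z 0.3021 F [-0.4  5.7  1.9] M [2.02  0.189 0.276] w 0.0402
23.5 yaw -1.4342 z 0.3020 F [-0.7  4.6  1.8] M [1.985 0.186 0.302] w 0.0407
23.6 yaw -1.4592 z 0.3020 F [-0.3  5.4  0.8] M [2.065 0.198 0.322] w 0.0403
23.7 yaw -1.4842 z 0.3020 F [-0.7  5.5  2.2] M [2.034 0.169 0.281] w 0.0407
23.8 yaw -1.5091 z 0.3019 F [-1.   5.1  2.1] M [2.017 0.202 0.316] w 0.0404
23.9 yaw -1.5341 z 0.3019 F [-0.4  4.6  1.6] M [2.017 0.164 0.276] w 0.0403
24.0 yaw -1.5591 z 0.3018 F [-0.8  5.4  2.2] M [1.971 0.193 0.314] w 0.0404
24.1 yaw -1.5841 z 0.3018 F [-0.7  5.6  1.4] M [2.071 0.156 0.32 ] w 0.0407
24.2 yaw -1.6091 z 0.3017 F [-0.6  5.2  1.4] M [1.977 0.152 0.325] w 0.0404
n 69 now 3.1613978035976884 contact 1.910000000000001 +- 1.830000000000001 2.0200000000000014 base 0.20975383385729948 sigma 0.02994920125027124 d chi2 vs none 99.56458653934274
2sig 1.7600000000000011 2.1000000000000014
```

Run:
```python
from h import *
s=arm.get_state(); print(s['eef_pos'],s['ee_rot'],s['q'])
f=grab('scene','s6.png'); v=f['image'][100:280,180:380,::-1]; cv2.imwrite('pics/s6c.png',cv2.resize(v,None,fx=3.3,fy=3.3,interpolation=cv2.INTER_CUBIC))
```

```text
[0.62715547 0.01217452 0.3017258 ] [-3.14102153e+00  6.63435360e-04 -1.60909780e+00] [ 3.30016060e-01  3.62066149e-01 -2.32409251e-01 -4.99160418e-04
 -9.75549295e-01 -3.68038000e-01]
```

View pics/s6c.png

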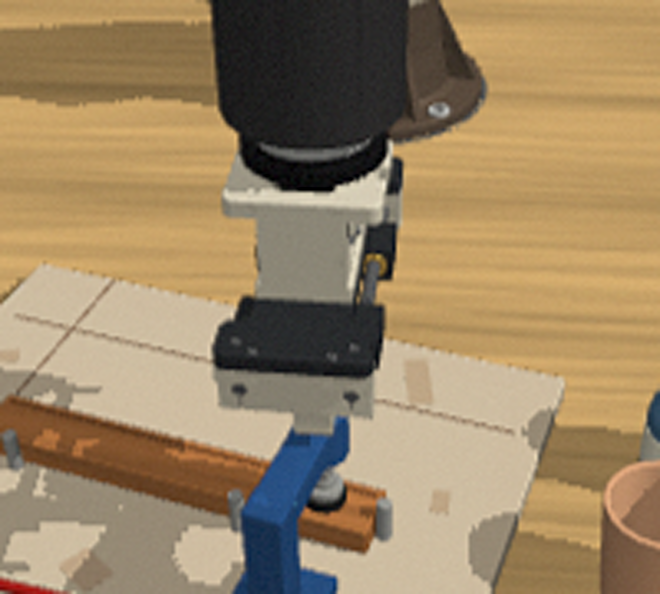

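```bash
python3 -m handwheel '[[0,0,-0.0038,-0.02]]'>/dev/null; python3 L.py
python3 -m handwheel '[[0,0,-0.0038,-0.02]]'>/dev/null; python3 L.py
python3 -m handwheel '[[0,0,-0.0038,-0.02]]'>/dev/null; python3 L.py
python3 -m handwheel '[[0,0,-0.0038,-0.02]]'>/dev/null; python3 L.py
python3 -m handwheel '[[0,0,-0.0038,-0.02]]'>/dev/null; python3 L.py
python3 -m handwheel '[[0,0,-0.0038,-0.02]]'>/dev/null; python3 L.py
python3 -m handwheel '[[0,0,-0.0038,-0.02]]'>/dev/null; python3 L.py
python3 -m handwheel '[[0,0,-0.0038,-0.02]]'>/dev/null; python3 L.py
python3 -m handwheel '[[0,0,-0.0038,-0.02]]'>/dev/null; python3 L.py
python3 -m handwheel '[[0,0,-0.0038,-0.02]]'>/dev/null; python3 L.py
python3 fit.py
python3 - <<'E'
import json,numpy as np
from scipy.optimize import curve_fit
D=np.array([json.loads(l) for l in open('log.txt')])[2:]
a=1.5523-np.unwrap(D[:,1]); m=D[:,8]
g=lambda x,c,b,k: b+k*np.clip(x-c,0,None)
p,C=curve_fit(g,a,m,[2,.21,.09]); print('free hinge',p,np.sqrt(np.diag(C)))
n=(a<2.78); p,C=curve_fit(lambda x,c,b:g(x,c,b,.09),a[n],m[n],[2,.21]); print('pre jump',p,np.sqrt(np.diag(C)))
for lo in np.arange(.2,3.4,.25):
    k=(a>=lo)&(a<lo+.25); print(round(lo,2),k.sum(),m[k].mean().round(3),(m[k].std()/np.sqrt(max(k.sum(),1))).round(3))
E
```

```text
24.35 yaw -1.6284 z 0.3017 F [0.2 4.5 1.9] M [1.981 0.114 0.308] w 0.0406
24.45 yaw -1.6489 z 0.3017 F [-1.2  5.9  2.2] M [2.021 0.088 0.331] w 0.0406
24.55 yaw -1.6689 z 0.3016 F [-1.1  5.6  1.7] M [2.045 0.176 0.329] w 0.0404
24.65 yaw -1.6889 z 0.3016 F [-2.   5.   1.4] M [1.991 0.151 0.287] w 0.0401
24.75 yaw -1.7089 z 0.3015 F [-1.2  4.9  2.2] M [1.993 0.133 0.297] w 0.0404
24.85 yaw -1.7288 z 0.3015 F [-0.1  4.4  0.8] M [1.947 0.115 0.296] w 0.0402
24.95 yaw -1.7489 z 0.3015 F [-0.   5.2  1.7] M [1.931 0.108 0.347] w 0.0404
25.05 yaw -1.7688 z 0.3015 F [-0.7  5.5  1.5] M [2.002 0.08  0.352] w 0.0405
25.15 yaw -1.7888 z 0.3014 F [-0.3  4.9  1.2] M [1.95 0.05 0.32] w 0.0404
25.25 yaw -1.8088 z 0.3014 F [0.  4.4 1.7] M [1.976 0.082 0.278] w 0.0406
n 79 now 3.361112390853693 contact 1.9800000000000013 +- 1.8800000000000012 2.050000000000001 base 0.2117163483327719 sigma 0.029598920053312397 d chi2 vs none 152.64203446609207
2sig 1.8000000000000012 2.1200000000000014
free hinge [1.84385229 0.20996885 0.07499829] [0.14390104 0.00535633 0.00947551]
pre jump [1.98210996 0.21053203] [0.09796508 0.00541615]
0.2 3 0.219 0.017
0.45 3 0.184 0.015
0.7 5 0.192 0.008
0.95 5 0.24 0.014
1.2 5 0.226 0.01
1.45 5 0.202 0.007
1.7 6 0.196 0.009
1.95 6 0.231 0.012
2.2 7 0.249 0.009
2.45 6 0.26 0.014
2.7 9 0.287 0.011
2.95 10 0.304 0.006
3.2 9 0.315 0.008
```

```bash
python3 -m handwheel '[[0,0,-0.002,-0.011]]'>/dev/null; python3 L.py
python3 -m handwheel '[[0,0,-0.002,-0.011]]'>/dev/null; python3 L.py
python3 -m handwheel '[[0,0,-0.002,-0.011]]'>/dev/null; python3 L.py
python3 -m handwheel '[[0,0,-0.002,-0.011]]'>/dev/null; python3 L.py
python3 -m handwheel '[[0,0,-0.002,-0.011]]'>/dev/null; python3 L.py
python3 -m handwheel '[[0,0,-0.002,-0.011]]'>/dev/null; python3 L.py
python3 -m handwheel '[[0,0,-0.002,-0.011]]'>/dev/null; python3 L.py
python3 -m handwheel '[[0,0,-0.002,-0.011]]'>/dev/null; python3 L.py
python3 -m handwheel '[[0,0,-0.002,-0.011]]'>/dev/null; python3 L.py
python3 -m handwheel '[[0,0,-0.002,-0.011]]'>/dev/null; python3 L.py
python3 -m handwheel '[[0,0,-0.002,-0.011]]'>/dev/null; python3 L.py
python3 -m handwheel '[[0,0,-0.002,-0.011]]'>/dev/null; python3 L.py
python3 fit.py
```

```text
25.35 yaw -1.8197 z 0.3014 F [-1.   5.5  1.8] M [1.995 0.12  0.313] w 0.0406
25.45 yaw -1.8305 z 0.3013 F [-0.7  5.6  1.6] M [1.946 0.049 0.28 ] w 0.0404
25.55 yaw -1.8415 z 0.3013 F [-1.   5.5  1.6] M [2.006 0.074 0.265] w 0.0403
25.65 yaw -1.8525 z 0.3013 F [-0.8  4.8  2.1] M [1.994 0.042 0.299] w 0.0402
25.75 yaw -1.8634 z 0.3013 F [-0.7  5.   2.3] M [1.955 0.045 0.311] w 0.0405
25.85 yaw -1.8745 z 0.3013 F [-1.1  5.7  2.1] M [1.961 0.059 0.304] w 0.0405
25.95 yaw -1.8854 z 0.3012 F [-1.   5.3  1.7] M [1.904 0.029 0.309] w 0.0405
26.05 yaw -1.8964 z 0.3012 F [-0.9  5.8  2.1] M [ 1.99e+00 -1.00e-03  3.44e-01] w 0.0404
26.15 yaw -1.9074 z 0.3012 F [-0.2  5.   2.2] M [ 1.909 -0.002  0.342] w 0.0403
26.25 yaw -1.9185 z 0.3012 F [-1.2  5.   2.1] M [1.893 0.043 0.361] w 0.0404
26.35 yaw -1.9294 z 0.3012 F [-0.1  6.2  1.1] M [1.888 0.012 0.295] w 0.04
26.45 yaw -1.9404 z 0.3012 F [-0.2  6.7  1.5] M [1.883 0.038 0.399] w 0.0402
n 91 now 3.4927444311833775 contact 2.030000000000001 +- 1.950000000000001 2.1000000000000014 base 0.21192933612435427 sigma 0.030761006990263188 d chi2 vs none 189.53086361320908
2sig 1.8600000000000012 2.1700000000000013
```

```bash
python3 -m handwheel '[[0,0,-0.004,-0.021]]'>/dev/null; python3 L.py
python3 -m handwheel '[[0,0,-0.004,-0.021]]'>/dev/null; python3 L.py
python3 -m handwheel '[[0,0,-0.004,-0.021]]'>/dev/null; python3 L.py
python3 -m handwheel '[[0,0,-0.004,-0.021]]'>/dev/null; python3 L.py
python3 fit.py
```

```text
26.55 yaw -1.9615 z 0.3011 F [-0.5  4.9  1.6] M [ 1.93  -0.025  0.325] w 0.0405
26.65 yaw -1.9828 z 0.3010 F [-1.2  4.5  1.4] M [ 1.869 -0.003  0.297] w 0.0407
26.75 yaw -2.0038 z 0.3011 F [-0.1  5.5  2.2] M [1.911 0.01  0.378] w 0.0403
26.85 yaw -2.0248 z 0.3010 F [-0.8  5.4  1.4] M [ 1.893 -0.01   0.318] w 0.0404
n 95 now 3.577119707357479 contact 2.0400000000000014 +- 1.970000000000001 2.110000000000001 base 0.21188623880847812 sigma 0.03084946289381535 d chi2 vs none 207.15307245359568
2sig 1.8800000000000012 2.1800000000000015
```

```bash
python3 -m handwheel '[[0,0,0,-0.015],[0,0,0,0],[0,0,0,0]]' >/dev/null; python3 L.py; python3 -m handwheel '[[0,0,0,0],[0,0,0,0],[0,0,0,0],[0,0,0,0],[0,0,0,0],[0,0,0,0]]' 0; python3 L.py; python3 -m handwheel '[[0,0,1,0],[0,0,3,0],[0,0,4,0],[0,0,4,0],[-4,-1,1,0],[-4,-2,0,0],[-4,-2,0,0],[-3,-4,0,0],[-2,-4,0,0],[0,-4,0,0],[0,-4,0,0],[0,-4,0,0],[0,0,0,0],[0,0,0,0]]';  python3 - <<'E'
from h import *
f=grab('top','t7.png');v=f['image'][130:310,200:410,::-1]; cv2.imwrite('pics/t7c.png',cv2.resize(v,None,fx=3.3,fy=3.3,interpolation=cv2.INTER_CUBIC))
f=grab('scene','s7.png'); v=f['image'][180:310,130:310,::-1]; cv2.imwrite('pics/s7c.png',cv2.resize(v,None,fx=4.2,fy=4.2,interpolation=cv2.INTER_CUBIC))
E
```

```text
27.15 yaw -2.0392 z 0.3010 F [-0.4  4.7  1.2] M [ 1.869 -0.054  0.131] w 0.0406
t: 27.75
eef_pos: [0.627, 0.0116, 0.3007]
ee_rot: [3.142, -0.0, -2.039]
force: [-0.6, 0.2, -0.1]
width: 0.0827
27.75 yaw -2.0390 z 0.3007 F [-0.6  0.2 -0.1] M [ 0.104 -0.139  0.057] w 0.0827
t: 29.15
eef_pos: [0.4567, -0.2391, 0.4311]
ee_rot: [-3.141, 0.0, -2.041]
force: [-0.2, 0.9, 0.1]
width: 0.0874
```

View pics/s7c.png

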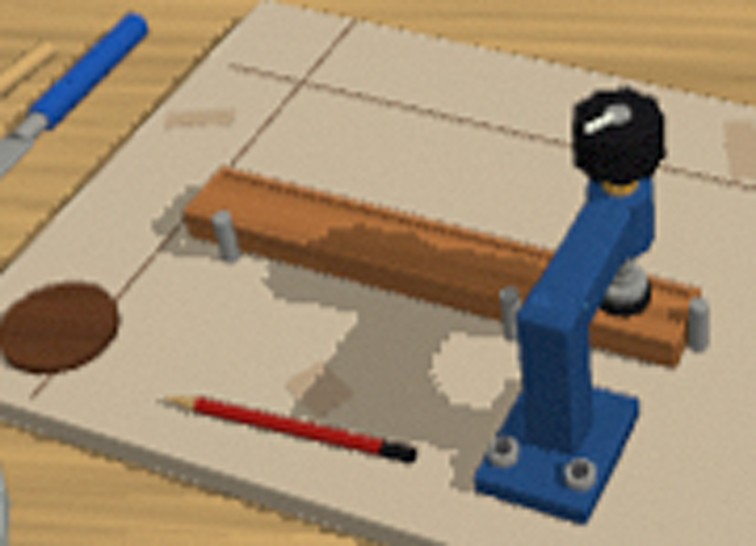

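View pics/t7c.png

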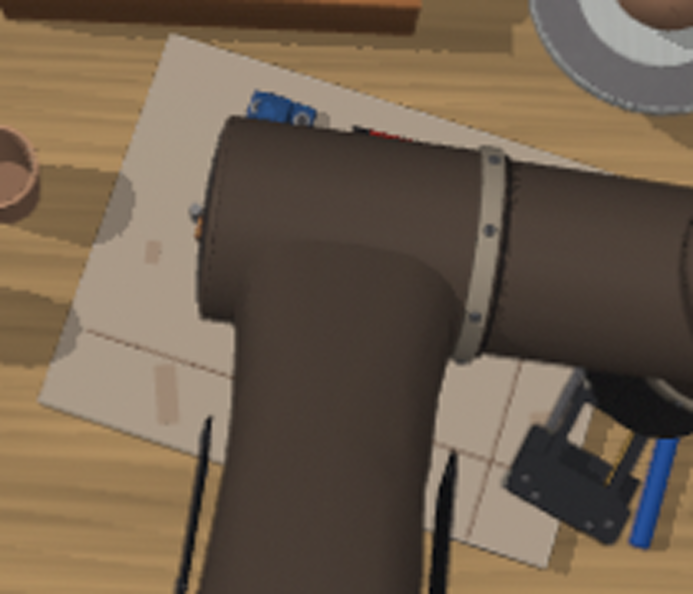

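Run:
```python
from h import *
f=load('scene')
def ang(a,b,z):
    W=onz(f,[a,b],z); d=W[1]-W[0]; return np.arctan2(d[1],d[0]),np.linalg.norm(d)
def seg(fn,box,z):
    im=cv2.imread('pics/'+fn); x0,x1,y0,y1=box
    m=np.zeros(im.shape[:2],np.uint8); m[y0:y1,x0:x1]=(im[y0:y1,x0:x1].min(2)>110)
    ys,xs=np.nonzero(m); print(fn,len(xs),xs.min(),xs.max(),ys.min(),ys.max())
print(ang((276.75,204.4),(281.2,199.4),.164),ang((277.6,207.4),(270,211.2),.157))
a,b=ang((276.75,204.4),(281.2,199.4),.164)[0],ang((277.6,207.4),(270,211.2),.157)[0]
print('clockwise',(a-b)%(2*np.pi))
im=f['image'].astype(np.uint8); hsv=cv2.cvtColor(im,cv2.COLOR_RGB2HSV).astype(float)
S=cv2.GaussianBlur(hsv[:,:,1],(3,3),0); pts=[]
for x in range(190,255):
    yc=int(np.interp(x,[182,290],[226,252])); col=S[yc-14:yc+1,x]; thr=(col.max()+col[:3].mean())/2
    for i in range(1,len(col)):
        if col[i-1]<thr<=col[i]: pts.append((x,yc-14+i-1+(thr-col[i-1])/(col[i]-col[i-1]))); break
pts=np.array(pts); k,b=np.polyfit(pts[:,0],pts[:,1],1)
print(np.array([w2b(w) for w in onz(f,[(x,k*x+b) for x in(190,250)],.038)])*1000)
```

```text
(np.float64(2.716475183623105), np.float64(0.01712343675008151)) (np.float64(-0.8298792559257405), np.float64(0.01780134654594619))
clockwise 3.5463544395488458
[[   4.27220344 -116.97248538]
 [   4.04447535   33.87599624]]
```

View pics/s7.png

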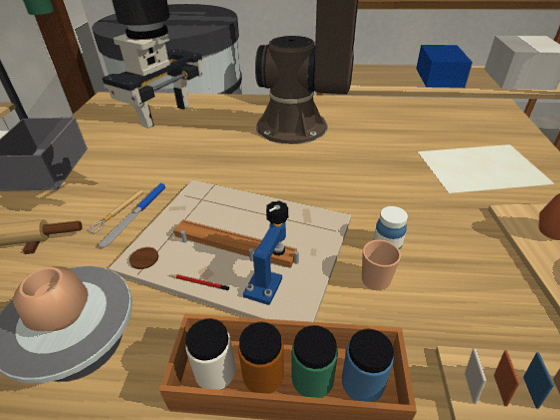

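The pointer turned 3.55 rad by camera and 3.59 rad by tool yaw, so the grip did not slip. The batten and the bystanders are where they should be, and the arm is clear, so I am handing in.

```bash
python3 -c "
from station import arm
print(arm.job_done()); print(arm.get_state()['t'])"
```

```text
the job is handed in; nothing more can be done
None
the job is handed in; nothing more can be done
```

The batten is seated under the clamp foot, the knob is about a quarter turn past contact, and the job is handed in at about 29 s. No verdict was reported.

- **Batten:** I slid it under the foot against both back pins (about 6 N), then against the end pin (about 9 N), pressed it flat and released it. In the last picture its edge is within about 0.1° of the board's y axis. It did not move while the knob was turned.
- **Knob:** I turned it about 3.59 rad clockwise by tool yaw. The white pointer in the pictures shows 3.55 rad, so the grip did not slip. The fitted rise in moment puts first contact at 2.04 ± 0.07 rad, so the knob is about 1.55 rad past contact; a quarter turn is 1.57.
- **Uncertainty in the contact point:** the moment readings were noisy (about 0.03 Nm). Contact estimates made along the way ran from 1.84 to 2.04 rad.
- **Unexplained reading:** the sideways force at the wrist jumped from about 2.5 to 5.5 N partway through the turning. I did not find the cause. A picture showed nothing touching, the force stayed small, and it vanished on release.
- **Scene camera offset:** it places the batten's front edge about 4 mm off its nominal line. I put this down to calibration and trusted the contact forces with the pins instead.
- **Other things:** the rib, pencil, knife, loop tool, cup and jar look unmoved in the last picture, judged by eye.

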